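Line up sample bottles by height for the barcode reader

ROBOT

A 6-joint arm with a two-finger parallel gripper is mounted at the origin on the work surface. World frame = base frame: x ahead of the robot, y to its left, z up, the work surface at z = 0. Lengths are in m, angles in degrees, forces in N, time in s.
With the tool pointing down it reaches from about 0.15 to 0.775 m from the base axis. Payload 6.1 kg.
Tool frame: the origin (TCP) lies midway between the tips of the shut fingers; the grasp point (between the pads) lies 19 mm behind it (tcp_to_grasp is the distance from the TCP to the grasp point, in m); z points along the fingers, y is the direction in which the jaws open and shut (so a half turn about z gives the same grasp; the last joint's range is limited). The gripper opens to 85 mm and grips with 20 to 120 N. Pads are 22 mm wide; open, the fingers measure 114 mm over their backs; the gripper's body (76 mm by 85 mm) begins 54 mm behind the grasp point. The pads swing forward as they close: fully open they stand 13 mm farther back than shut.
Start: joints at [-67.552, 7.208, -2.269, 80.523, 0, 90], TCP at [0.2, -0.485, 0.197] pointing down, gripper open.
Joint ranges: [-155.77, 155.77], [-54.66, 111.73], [-72.52, 77.12], [-102.08, 115.82], [-83.92, 84.16], [-180, 180]. Speed limits (degrees/s): [136.94, 136.94, 172.46, 180, 180, 180].

INTERFACE

Orientations are given as a 3x3 rotation matrix whose columns are the frame's x, y, z axes.
In Python, from station import * gives the robot as it stands.
- The arm moves only by the tool jog_arm, never from a script. Its arguments are lists of equal length, an entry for each row: "slide": the shift along the tool's x, y, z in m, a list of three; "angular": the turn, a rotation vector about the tool's x, y, z in rad, a list of three; "fingers": the finger opening in m, from 0 to 0.0854. In form: {"slide": [[dx, dy, dz], ...], "angular": [[rx, ry, rz], ...], "fingers": [fingers, ...]}. A call has 1 to 10 rows; each row is the pose to reach, as a shift and turn from the pose commanded when the call began, along the tool's axes at that moment; what a row does not reach only later rows make up. A row lasts 1/12 s, in which the tool goes at most 41.7 mm and 7.16 degrees, less where a joint would pass 70% of its speed; a pose out of reach is approached as far as the arm can. A call with a gripper value outside its range is refused whole. The fingers move at their own pace and stop on an object; "grip_force" is the grip in N (left out, the last holds). Time passes only in rows, so rows that repeat a pose let the fingers close. It gives the time, the measured TCP pose, the force and the opening at its end, in the units of the state.
- observe(): the state, without advancing time (a new reading comes with each control period).
- get_image(name): name is "side" or "top"; returns the picture (480x640x3 uint8, red, green, blue); there is no depth.
- get_calibration(name): a dict with "intrinsics" (3x3 intrinsics, pixels), "k1" (the pictures are not rectified: a ray, as slopes to the right and down, at radius r is drawn at 1 + k1 r^2 times it, then the intrinsics apply), "eye" and "rotation" of the camera in the world. Camera axes: x right, y down, z forward; pixel columns grow to the right and rows downward; lengths in m; the calibration is good to about 2 mm. A picture is of the moment at which its call begins. get_calibration takes no time and is no camera call.
- hand_in(): hands the job in, once; it reports no verdict.
The state is a dict: "clock": time; "joint_positions": joint angles; "joint_vel": joint speeds; "tau": joint torques, N m; "tcp_pos": TCP position; "ee_rot": TCP orientation; "wrist_force": force on the tool from outside, world axes, zero at the start; "wrist_torque": the same for the moment, N m; "gripper_width": opening from 0.0 (shut) to 1.0 (fully open).
Only numpy, scipy, OpenCV 4.12 (cv2) and the standard library are available. Lean on these libraries where they do the work, as an engineer would, in place of code of your own. Each camera call takes 0.05 s, during which the arm holds its last target.

TASK

Line up the four red-capped sample bottles in order of height on the four dark pads, one centred on each pad: the tallest on the pad next to the barcode reader, then ever shorter, the shortest at the far end by the wash bottle. Never tip a bottle over, leave them all standing upright, and leave the wash bottle where it stands.

Things in the scene. Friction and masses are not known exactly. Their poses are not given: they have to be found in the camera images.
- bottle_110_center (a point): Loose closed sample bottle, tall slim: plain white plastic cylinder with a red screw cap, 110 mm tall over the cap, 42 mm in diameter (the cap is the top 14 mm and 39 mm in diameter). The point is its centre, half-way up (55 mm above its underside); z is up along the bottle. About 130 g. Starts upright on the bench.
- bottle_88_center (a point): Loose closed sample bottle, fairly tall, wide: plain white plastic cylinder with a red screw cap, 88 mm tall over the cap, 54 mm in diameter (the cap is the top 14 mm and 51 mm in diameter). The point is its centre, half-way up (44 mm above its underside); z is up along the bottle. About 160 g. Starts upright on the bench.
- bottle_68_center (a point): Loose closed sample bottle, rather short, slim: plain white plastic cylinder with a red screw cap, 68 mm tall over the cap, 38 mm in diameter (the cap is the top 14 mm and 35 mm in diameter). The point is its centre, half-way up (34 mm above its underside); z is up along the bottle. About 70 g. Starts upright on the bench.
- bottle_50_center (a point): Loose closed sample bottle, shortest, squat and wide: plain white plastic cylinder with a red screw cap, 50 mm tall over the cap, 58 mm in diameter (the cap is the top 14 mm and 55 mm in diameter). The point is its centre, half-way up (25 mm above its underside); z is up along the bottle. About 110 g. Starts upright on the bench.
- pad_a_top (a point): Fixed round dark rubber pad, 68 mm in diameter, 3 mm thick, glued on a white strip 4 mm thick (100 mm by 370 mm) that lies on the bench, so the pad top is 7 mm above the bench. The point is the centre of the pad top. The four pads make one row in the order a, b, c, d, about 90 mm apart; the row may lie turned by up to 0.25 rad from the y direction. Pad a is the +y end pad.
- pad_b_top (a point): Fixed round dark rubber pad, 68 mm in diameter, 3 mm thick, glued on a white strip 4 mm thick (100 mm by 370 mm) that lies on the bench, so the pad top is 7 mm above the bench. The point is the centre of the pad top. The four pads make one row in the order a, b, c, d, about 90 mm apart; the row may lie turned by up to 0.25 rad from the y direction. Pad b is second from the +y end.
- pad_c_top (a point): Fixed round dark rubber pad, 68 mm in diameter, 3 mm thick, glued on a white strip 4 mm thick (100 mm by 370 mm) that lies on the bench, so the pad top is 7 mm above the bench. The point is the centre of the pad top. The four pads make one row in the order a, b, c, d, about 90 mm apart; the row may lie turned by up to 0.25 rad from the y direction. Pad c is second from the -y end.
- pad_d_top (a point): Fixed round dark rubber pad, 68 mm in diameter, 3 mm thick, glued on a white strip 4 mm thick (100 mm by 370 mm) that lies on the bench, so the pad top is 7 mm above the bench. The point is the centre of the pad top. The four pads make one row in the order a, b, c, d, about 90 mm apart; the row may lie turned by up to 0.25 rad from the y direction. Pad d is the -y end pad.
- reader: Fixed barcode reader: grey round foot 72 mm in diameter, a thin post and a grey head with a dark window, about 110 mm tall overall. It stands in line with the row of pads, about 120 mm beyond one end pad (a or d, it differs from start to start). Origin: centre of its foot on the bench.
- wash_bottle: Loose white wash bottle, 68 mm in diameter, 164 mm tall with its thin bent spout (which reaches 54 mm sideways, to its -x), standing in line with the row about 120 mm beyond the other end pad. A bystander: leave it where it stands. Origin: centre of its underside.
Mind the look-alikes: they are no part of the job. Leave any blue or green look-alike of the part that bears bottle_88_center alone.

How it is judged:
By the outcome, as a careful person would: the job done as asked, in the order asked, and still so for the second after the job is handed in, with the robot touching nothing.
It also fails if it takes over 120 s, if anything falls off the work surface, if the arm or the gripper's body presses on something with over 40 N, if the wrist force passes 120 N, or if a joint passes its speed limit or range.

## Working session

There is one attempt and no reset: what is moved stays moved. The work goes in short steps, Python scripts to look and compute and a tool call to move; the robot and the scene stay as the last step left them, time stands still between calls to the robot, and variables do not carry over. Pictures are saved under pics/ and viewed, and the job is handed in when it is done.

Besides the shell and the picture viewer there is one more tool, called after "Call:" as a command line: name --argument value ..., lists and objects as JSON in quotes. jog_arm: Moves the arm, as the interface text tells. Its arguments: {"type":"object","properties":{"slide":{"type":"array","items":{"type":"array","items":{"type":"number"}}},"angular":{"type":"array","items":{"type":"array","items":{"type":"number"}}},"fingers":{"type":"array","items":{"type":"number"}},"grip_force":{"type":"number"}},"required":["slide","angular","fingers"]}

```bash
ls; mkdir -p pics; python3 - <<'E'
from station import *
import cv2
for n in ("side","top"):
    im=get_image(n); cv2.imwrite(f"pics/{n}0.png",im[:,:,::-1])
    c=get_calibration(n); print(n,c)
print(observe())
E
```

```text
pics
side {'intrinsics': array([[544.52219416,   0.        , 320.24684196],
       [  0.        , 544.52219416, 225.71249434],
       [  0.        ,   0.        ,   1.        ]]), 'k1': -0.06128495293854231, 'eye': array([ 0.39038958, -0.63887778,  0.79874766]), 'rotation': array([[ 0.98074718, -0.14097346,  0.13513495],
       [-0.19523427, -0.72308989,  0.66258931],
       [ 0.00430721, -0.67621557, -0.73669122]])}
top {'intrinsics': array([[484.1259614 ,   0.        , 315.09325914],
       [  0.        , 484.1259614 , 239.2490862 ],
       [  0.        ,   0.        ,   1.        ]]), 'k1': -0.12989382482776432, 'eye': array([0.34411107, 0.01818942, 0.94759578]), 'rotation': array([[ 0.02481243, -0.98071249,  0.1938746 ],
       [-0.99952809, -0.02785043, -0.01295965],
       [ 0.01810918, -0.19346155, -0.98094072]])}
{'clock': 0.1, 'joint_positions': array([-6.75531879e+01,  7.24059407e+00, -2.31983239e+00,  8.05228746e+01,
        1.40954897e-04,  9.00020359e+01]), 'joint_vel': array([-0.01895677, -0.10646748,  0.10893286, -0.06042561, -0.02194178,
        0.03926421]), 'tau': array([ 6.47660108e-04, -4.36902881e+01,  3.53605163e+01,  1.36025008e-02,
        1.73478537e-05, -7.35125028e-08]), 'tcp_pos': array([ 0.20030606, -0.48485206,  0.19658719]), 'ee_rot': array([[ 9.24247949e-01,  3.81792382e-01, -5.52854005e-04],
       [ 3.81792782e-01, -9.24246971e-01,  1.34466303e-03],
       [ 2.40846401e-06, -1.45387772e-03, -9.99998943e-01]]), 'wrist_force': array([-0.8151517 , -0.44824283, -0.10912021]), 'wrist_torque': array([0.00761562, 0.03962432, 0.00766738]), 'gripper_width': 1.001081833160875}
```

View pics/top0.png

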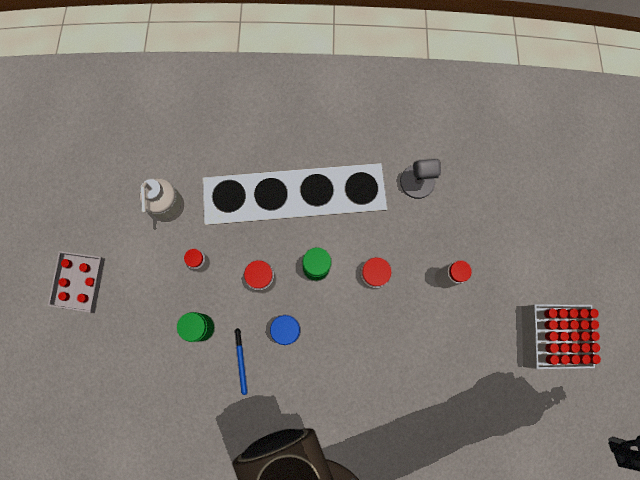

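View pics/side0.png

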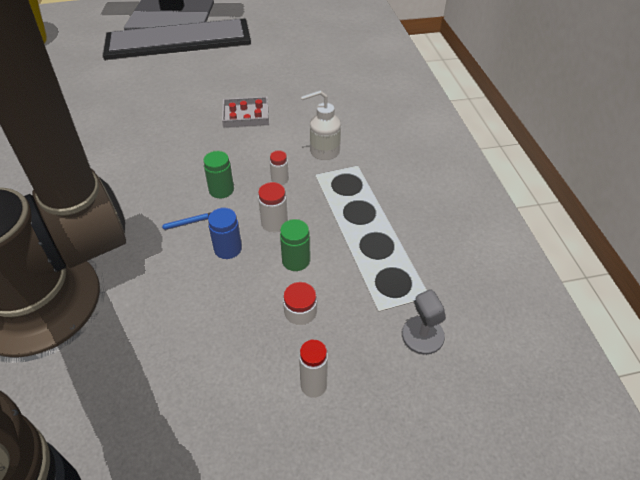

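The top view's right side is -y. The reader (417,182) is beyond the -y pad d, and the wash bottle (160,195) is by pad a. So the order is 110→d, 88→c, 68→b, 50→a. In the top view the caps are 110 at (460,271), 50 at (377,272), 88 at (258,275) and 68 at (194,259). There is a green look-alike at (317,263).

```bash
cat > h.py <<'E'
from station import *
import cv2, numpy as np
CAL={n:get_calibration(n) for n in("side","top")}
def cast(n,px,z):
    c=CAL[n];K=np.array(c["intrinsics"]);px=np.asarray(px,float).reshape(-1,1,2)
    u=cv2.undistortPoints(px,K,np.array([c["k1"],0,0,0.])).reshape(-1,2)
    d=np.c_[u,np.ones(len(u))]@np.array(c["rotation"]).T;e=np.array(c["eye"])
    return (e+d*((z-e[2])/d[:,2:]))[:,:2]
def proj(n,p):
    c=CAL[n];R=np.array(c["rotation"]);p=R.T@(np.array(p)-c["eye"])
    s=p[:2]/p[2];s=s*(1+c["k1"]*(s@s));K=c["intrinsics"];return K[0,0]*s[0]+K[0,2],K[1,1]*s[1]+K[1,2]
def blobs(mask,amin=60):
    cs,_=cv2.findContours(mask.astype(np.uint8),cv2.RETR_EXTERNAL,cv2.CHAIN_APPROX_NONE)
    return [(cv2.contourArea(c),c.reshape(-1,2)) for c in cs if cv2.contourArea(c)>amin]
def red(im):
    h=cv2.cvtColor(im,cv2.COLOR_RGB2HSV);return ((h[...,0]<8)|(h[...,0]>172))&(h[...,1]>150)&(h[...,2]>70)
def cap(n,cont,H,D):
    P=cast(n,cont,H);e=np.array(CAL[n]["eye"])[:2];m=P.mean(0)
    v=(m-e)/np.linalg.norm(m-e);w=np.array([-v[1],v[0]])
    a=P@v;b=P@w;half=.5*.00195  # half pixel-ish
    return v*(a.max()+half-D/2)+w*(b.max()+b.min())/2, b.max()-b.min()+2*half
SPEC={'110':(.110,.039),'88':(.088,.051),'68':(.068,.035),'50':(.050,.055)}
E
cat > m.py <<'E'
from h import *
ims={n:get_image(n) for n in("top","side")}
near={'top':{'110':(460,271),'50':(377,272),'88':(258,275),'68':(194,259)},'side':{'110':(313,352),'50':(300,297),'88':(272,193),'68':(279,158)}}
for n in ims:
    B=blobs(red(ims[n]))
    for k,(H,D) in SPEC.items():
        A,c=min(B,key=lambda b:np.linalg.norm(b[1].mean(0)-near[n][k]))
        p,w=cap(n,c,H,D);print(n,k,c.mean(0).round(1),p.round(4),"width",round(w,4))
    h=cv2.cvtColor(ims[n],cv2.COLOR_RGB2HSV)
    B=blobs((h[...,2]<60),300)
    pads=[]
    for A,c in B:
        P=cast(n,c,.007);(q,s,a)=cv2.minAreaRect(P.astype(np.float32))
        if .055<min(s) and max(s)<.078:
            M=cv2.moments(c.reshape(-1,1,2)); pads.append(cast(n,[M['m10']/M['m00'],M['m01']/M['m00']],.007)[0])
            print(n,'pad',pads[-1].round(4),np.round(s,4))
    hsv=h
    for nm,lo,hi in(("green",45,80),("blue",100,130)):
        for A,c in blobs((h[...,0]>lo)&(h[...,0]<hi)&(h[...,1]>120),200):
            print(n,nm,cap(n,c,.088,.051)[0].round(3),c.mean(0).round())
E
python3 m.py
```

```text
top 110 [460.5 271. ] [ 0.46   -0.2524] width 0.039
top 88 [257.9 273.9] [0.4481 0.1076] width 0.0508
top 68 [193.  257.5] [0.4773 0.2315] width 0.0345
top 50 [376.4 271.5] [ 0.4638 -0.1106] width 0.0549
top pad [ 0.1085 -0.6343] [0.0728 0.0727]
top pad [0.6148 0.183 ] [0.0654 0.0631]
top pad [0.6215 0.0983] [0.0652 0.0647]
top pad [0.6326 0.0056] [0.0655 0.0629]
top pad [ 0.6391 -0.0851] [0.0639 0.066 ]
top green [0.351 0.222] [195. 327.]
top green [0.474 0.003] [316. 264.]
top blue [0.284 0.124] [241. 369.]
top blue [0.351 0.058] [285. 330.]
side 110 [312.8 352.4] [ 0.4587 -0.2549] width 0.0376
side 88 [270.8 192.1] [0.4477 0.1032] width 0.0491
side 68 [277.8 156.1] [0.4761 0.2269] width 0.0332
side 50 [299.4 296.5] [ 0.4629 -0.1127] width 0.0537
side green [ 0.474 -0.001] [294. 230.]
side green [0.351 0.218] [215. 159.]
side blue [0.311 0.05 ] [207. 228.]
```

```bash
cat > pads.py <<'E'
from h import *
for n in("top","side"):
    im=get_image(n);g=im.max(2)
    for t in(60,90):
        for A,c in blobs(g<t,150):
            P=cast(n,c,.007)
            if .5<P[:,0].mean()<.75 and -.2<P[:,1].mean()<.25 and np.ptp(P[:,0])<.09:
                print(n,t,(P.min(0)/2+P.max(0)/2).round(4),np.ptp(P,axis=0).round(4))
E
python3 pads.py
```

```text
top 60 [0.6153 0.183 ] [0.0654 0.064 ]
top 60 [0.6218 0.099 ] [0.0654 0.0649]
top 60 [0.633  0.0055] [0.0657 0.0632]
top 60 [ 0.64   -0.0849] [0.0662 0.0653]
top 90 [0.6145 0.1829] [0.0673 0.0671]
top 90 [0.6218 0.0991] [0.0656 0.0652]
top 90 [0.633  0.0055] [0.0659 0.0632]
top 90 [ 0.64   -0.0849] [0.0663 0.0654]
side 90 [ 0.6712 -0.1713] [0.069  0.0771]
side 90 [ 0.6376 -0.0873] [0.0648 0.0661]
side 90 [0.6311 0.0027] [0.0649 0.0652]
side 90 [0.6198 0.095 ] [0.0643 0.0654]
side 90 [0.6137 0.1795] [0.064  0.0659]
```

Call:
jog_arm --slide '[[0.329,-0.115,0],[0.329,-0.115,0],[0.329,-0.115,0],[0.329,-0.115,0],[0.329,-0.115,0],[0.329,-0.115,0],[0.329,-0.115,0],[0.329,-0.115,0],[0.329,-0.115,0],[0.329,-0.115,0]]' --angular '[[0,0,-1.179],[0,0,-1.179],[0,0,-1.179],[0,0,-1.179],[0,0,-1.179],[0,0,-1.179],[0,0,-1.179],[0,0,-1.179],[0,0,-1.179],[0,0,-1.179]]' --fingers '[0.0854,0.0854,0.0854,0.0854,0.0854,0.0854,0.0854,0.0854,0.0854,0.0854]' --grip_force 30

```text
clock: 1.13
tcp_pos: [0.4632, -0.2505, 0.1968]
ee_rot: [[-0.011, 1.0, 0.0], [1.0, 0.011, 0.001], [0.001, 0.0, -1.0]]
wrist_force: [-0.4, -0.9, -0.0]
gripper_width: 1.003
```

Call:
jog_arm --slide '[[0,0,0.06],[0,0,0.06],[0,0,0.06]]' --angular '[[0,0,0],[0,0,0],[0,0,0]]' --fingers '[0.0854,0.0854,0.0854]'

```text
clock: 1.38
tcp_pos: [0.4585, -0.2517, 0.1329]
ee_rot: [[-0.001, 1.0, -0.006], [1.0, 0.001, 0.003], [0.003, -0.006, -1.0]]
wrist_force: [-0.6, 0.8, 0.5]
gripper_width: 0.998
```

Call:
jog_arm --slide '[[0,0,0.03],[0,0,0.06],[0,0,0.087],[0,0,0.087],[0,0,0.087]]' --angular '[[0,0,0],[0,0,0],[0,0,0],[0,0,0],[0,0,0]]' --fingers '[0.0854,0.0854,0.0854,0.0854,0.0854]'

```text
clock: 1.8
tcp_pos: [0.4601, -0.2531, 0.0506]
ee_rot: [[0.0, 1.0, -0.002], [1.0, -0.0, 0.001], [0.001, -0.002, -1.0]]
wrist_force: [-0.1, 0.1, 0.3]
gripper_width: 1.004
```

```bash
python3 - <<'E'
from h import *
im=get_image("side");cv2.imwrite("pics/s1.png",cv2.resize(im[230:450,200:450],None,fx=2.4,fy=2.4)[:,:,::-1])
o=observe();print(o["tcp_pos"],o["ee_rot"],o["wrist_force"])
E
```

```text
[ 0.46120296 -0.25375385  0.05203022] [[ 2.53329900e-04  9.99999526e-01  9.39949152e-04]
 [ 9.99999839e-01 -2.52852227e-04 -5.08274532e-04]
 [-5.08036623e-04  9.40077762e-04 -9.99999429e-01]] [ 0.39486517  0.30329462 -0.1922844 ]
```

View pics/s1.png

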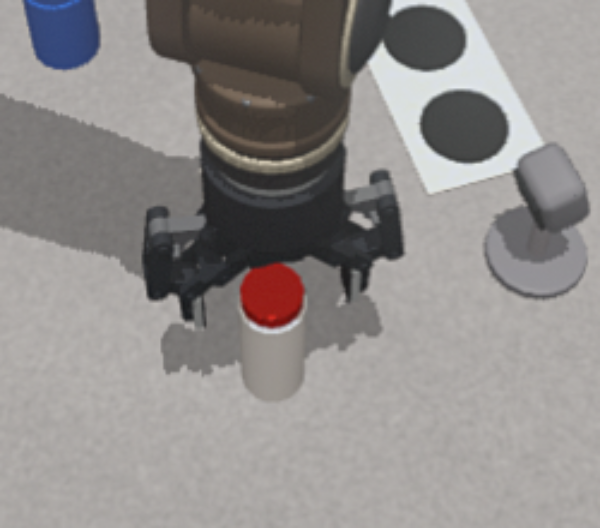

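The bottle (270,300 in the crop) sits midway between the open fingers. Next I close and lift slightly.

Call:
jog_arm --slide '[[0,0,0],[0,0,0],[0,0,0],[0,0,0],[0,0,0],[0,0,0],[0,0,0],[0,0,0],[0,0,-0.015],[0,0,-0.03]]' --angular '[[0,0,0],[0,0,0],[0,0,0],[0,0,0],[0,0,0],[0,0,0],[0,0,0],[0,0,0],[0,0,0],[0,0,0]]' --fingers '[0.03,0.03,0.03,0.03,0.03,0.03,0.03,0.03,0.03,0.03]' --grip_force 35

```text
clock: 2.68
tcp_pos: [0.4599, -0.2529, 0.0803]
ee_rot: [[0.0, 1.0, -0.002], [1.0, -0.0, 0.001], [0.001, -0.002, -1.0]]
wrist_force: [-0.2, 0.1, -1.3]
gripper_width: 0.469
```

```bash
python3 - <<'E'
from h import *
im=get_image("side");cv2.imwrite("pics/s2.png",cv2.resize(im[230:450,200:450],None,fx=2.4,fy=2.4)[:,:,::-1])
o=observe();print(o["tcp_pos"],o["wrist_force"],o["gripper_width"]*85.4)
E
```

```text
[ 0.46167639 -0.25387597  0.08382474] [ 1.64691097 -0.72228478  2.14868455] 40.34126332329565
```

View pics/s2.png

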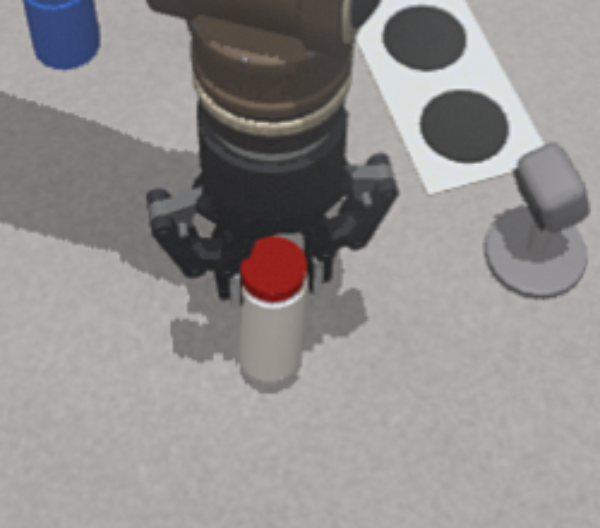

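Call:
jog_arm --slide '[[0,0,-0.025],[0,0,-0.05],[0.02,0.022,-0.05],[0.045,0.048,-0.05],[0.07,0.075,-0.05],[0.095,0.102,-0.05],[0.12,0.129,-0.05],[0.145,0.155,-0.05],[0.16,0.172,-0.05],[0.167,0.179,-0.05]]' --angular '[[0,0,0],[0,0,0],[0,0,0],[0,0,0],[0,0,0],[0,0,0],[0,0,0],[0,0,0],[0,0,0],[0,0,0]]' --fingers '[0.03,0.03,0.03,0.03,0.03,0.03,0.03,0.03,0.03,0.03]'

```text
clock: 3.57
tcp_pos: [0.6417, -0.0837, 0.1293]
ee_rot: [[-0.003, 1.0, -0.0], [1.0, 0.003, 0.001], [0.001, -0.0, -1.0]]
wrist_force: [-0.7, -0.2, -1.5]
gripper_width: 0.471
```

Call:
jog_arm --slide '[[0,0,0.02],[0,0,0.04],[0,0,0.055],[0,0,0.061],[0,0,0.061],[0,0,0.061]]' --angular '[[0,0,0],[0,0,0],[0,0,0],[0,0,0],[0,0,0],[0,0,0]]' --fingers '[0.03,0.03,0.03,0.03,0.03,0.03]'

```text
clock: 4.07
tcp_pos: [0.6394, -0.0867, 0.0696]
ee_rot: [[0.001, 1.0, -0.0], [1.0, -0.001, -0.0], [-0.0, -0.0, -1.0]]
wrist_force: [-0.5, -0.6, -0.6]
gripper_width: 0.472
```

```bash
cat > look.py <<'E'
from h import *
import sys
tag=sys.argv[1]; k=sys.argv[2]; x,y=map(float,sys.argv[3:5]); dz=float(sys.argv[5])
o=observe();print(o["tcp_pos"].round(4),o["wrist_force"].round(1),(o["gripper_width"]*85.4).round(1))
out=[]
for n in("top","side"):
    im=get_image(n);H,D=SPEC[k]
    u,v=map(int,proj(n,(x,y,H/2)));u=min(max(u,110),530);v=min(max(v,110),370)
    out.append(cv2.resize(im[v-110:v+110,u-90:u+90],None,fx=2.2,fy=2.2))
    B=blobs(red(im),30)
    try:
        A,c=min(B,key=lambda b:np.linalg.norm(cap(n,b[1],H+dz,D)[0]-[x,y]))
        p,w=cap(n,c,H+dz,D);print(n,p.round(4),round(w,4))
    except ValueError: pass
cv2.imwrite(f"pics/{tag}.png",np.hstack(out)[:,:,::-1])
E
python3 look.py p1 110 .6388 -.0861 .010
```

```text
Traceback (most recent call last):
  File "look.py", line 4, in <module>
    o=observe();print(o["tcp_pos"].round(4),o["wrist_force"].round(1),(o["gripper_width"]*85.4).round(1))
                                                                      ^^^^^^^^^^^^^^^^^^^^^^^^^^^^^^^
AttributeError: 'float' object has no attribute 'round'
```

```bash
sed -i 's/(o\["gripper_width"\]\*85.4).round(1)/round(o["gripper_width"]*85.4,1)/' look.py
python3 look.py p1 110 .6388 -.0861 .019
```

```text
[ 0.6394 -0.0867  0.0696] [-0.5 -0.6 -0.6] 40.3
top [0.447  0.1063] 0.0485
side [ 0.641  -0.0898] 0.0348
```

View pics/p1.png

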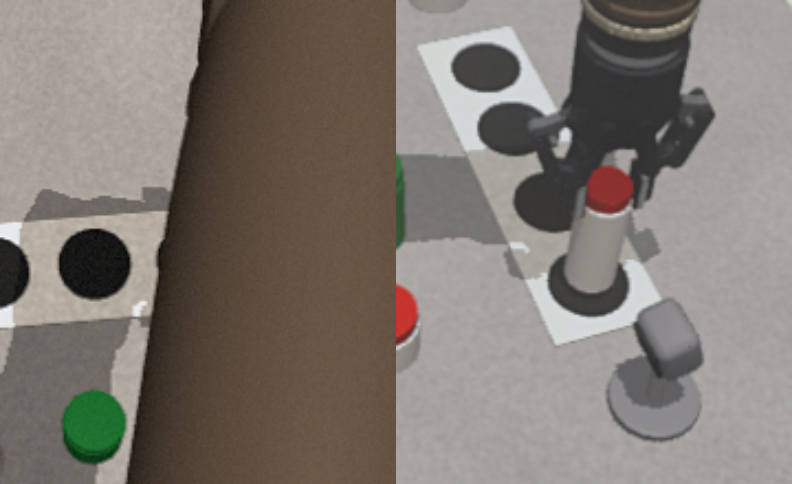

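```bash
python3 - <<'E'
from h import *
a=np.array(proj("side",(.6394,-.0867,.019)));b=np.array(proj("side",(.6394,-.0867,.129)));print(a,b,(b-a)[0]/(b-a)[1])
im=get_image("side");B=blobs(red(im));
A,c=min(B,key=lambda q:np.linalg.norm(q[1].mean(0)-b));print(c.min(0),c.max(0),c.mean(0))
E
```

```text
[394.50877081 277.56293955] [401.56161289 236.98810884] -0.17382308094399057
[394 230] [413 249] [402.32894737 241.28947368]
```

Call:
jog_arm --slide '[[0.001,0,0.004],[0.001,0,0.008],[0.001,0,0.011],[0.001,0,0.0125],[0.001,0,0.0125],[0.001,0,0.0125]]' --angular '[[0,0,0],[0,0,0],[0,0,0],[0,0,0],[0,0,0],[0,0,0]]' --fingers '[0.03,0.03,0.03,0.03,0.03,0.03]'

```text
clock: 4.72
tcp_pos: [0.64, -0.0854, 0.0589]
ee_rot: [[0.0, 1.0, 0.002], [1.0, 0.0, -0.0], [-0.0, 0.002, -1.0]]
wrist_force: [-2.9, 0.4, 10.1]
gripper_width: 0.472
```

Call:
jog_arm --slide '[[0,0,-0.002],[0,0,-0.002],[0,0,-0.002],[0,0,-0.002],[0,0,-0.002],[0,0,-0.02],[0,0,-0.05],[0,0,-0.08],[0,0,-0.08]]' --angular '[[0,0,0],[0,0,0],[0,0,0],[0,0,0],[0,0,0],[0,0,0],[0,0,0],[0,0,0],[0,0,0]]' --fingers '[0.048,0.055,0.065,0.075,0.075,0.075,0.075,0.08,0.0854]'

```text
clock: 5.47
tcp_pos: [0.6422, -0.0856, 0.1431]
ee_rot: [[0.0, 1.0, 0.008], [1.0, -0.0, -0.001], [-0.001, 0.008, -1.0]]
wrist_force: [0.0, 0.5, 0.3]
gripper_width: 0.998
```

```bash
python3 look.py p2 110 .6388 -.0861 .007
```

```text
[ 0.6422 -0.0856  0.1431] [0.  0.5 0.3] 85.2
top [0.4486 0.1079] 0.0489
side [ 0.6355 -0.0871] 0.0376
```

View pics/p2.png

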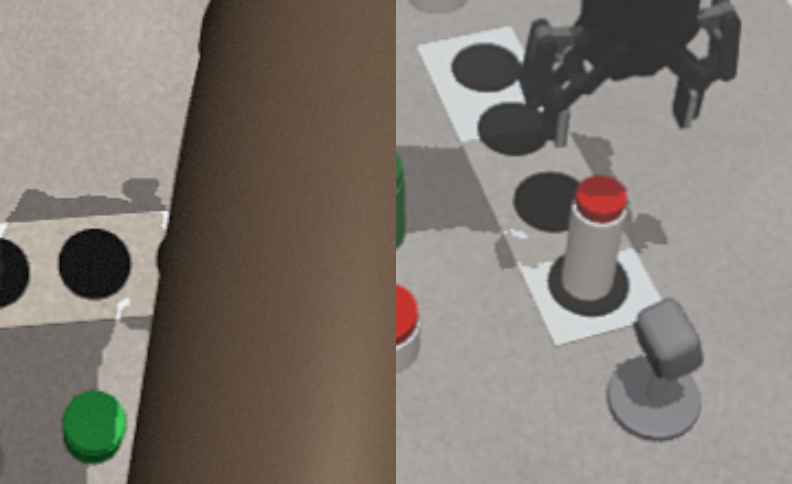

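Call:
jog_arm --slide '[[0.01,-0.01,0],[0.035,-0.035,0],[0.063,-0.063,0],[0.091,-0.091,0],[0.119,-0.119,0],[0.147,-0.147,0],[0.17,-0.17,0],[0.185,-0.185,0],[0.1905,-0.191,0],[0.1905,-0.191,0]]' --angular '[[0,0,0],[0,0,0],[0,0,0],[0,0,0],[0,0,0],[0,0,0],[0,0,0],[0,0,0],[0,0,0],[0,0,0]]' --fingers '[0.0854,0.0854,0.0854,0.0854,0.0854,0.0854,0.0854,0.0854,0.0854,0.0854]'

```text
clock: 6.4
tcp_pos: [0.447, 0.106, 0.1359]
ee_rot: [[-0.002, 1.0, -0.002], [1.0, 0.002, -0.0], [-0.0, -0.002, -1.0]]
wrist_force: [0.1, -1.3, 0.3]
gripper_width: 1.001
```

```bash
python3 look.py p3 88 .4479 .1055 0
```

```text
[0.447  0.106  0.1359] [ 0.1 -1.3  0.3] 85.5
top [ 0.4593 -0.1058] 0.0526
side [0.4478 0.1032] 0.0496
```

View pics/p3.png

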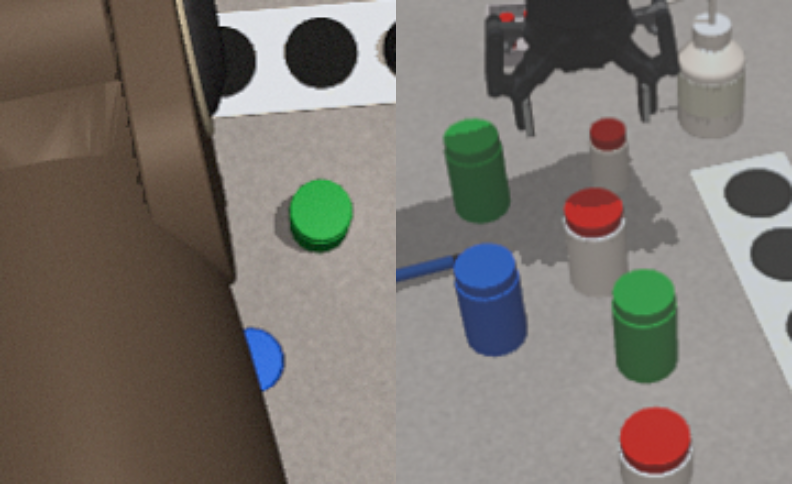

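The gripper is over the 88 bottle (595,210 in the side crop), and its neighbours are clear of the fingers.

Call:
jog_arm --slide '[[0,0,0.03],[0,0,0.06],[0,0,0.09],[0,0,0.1065],[0,0,0.1065]]' --angular '[[0,0,0],[0,0,0],[0,0,0],[0,0,0],[0,0,0]]' --fingers '[0.0854,0.0854,0.0854,0.0854,0.0854]'

```text
clock: 6.92
tcp_pos: [0.4465, 0.1035, 0.026]
ee_rot: [[0.002, 1.0, -0.007], [1.0, -0.002, -0.002], [-0.002, -0.007, -1.0]]
wrist_force: [-0.5, -0.2, -1.3]
gripper_width: 1.0
```

Call:
jog_arm --slide '[[0,0,0],[0,0,0],[0,0,0],[0,0,0],[0,0,0],[0,0,0],[0,0,0],[0,0,-0.015],[0,0,-0.03],[0,0,-0.03]]' --angular '[[0,0,0],[0,0,0],[0,0,0],[0,0,0],[0,0,0],[0,0,0],[0,0,0],[0,0,0],[0,0,0],[0,0,0]]' --fingers '[0.042,0.042,0.042,0.042,0.042,0.042,0.042,0.042,0.042,0.042]'

```text
clock: 7.75
tcp_pos: [0.4506, 0.1057, 0.0633]
ee_rot: [[-0.0, 1.0, 0.005], [1.0, 0.0, 0.001], [0.001, 0.005, -1.0]]
wrist_force: [1.7, 0.6, -1.9]
gripper_width: 0.605
```

```bash
python3 look.py p4 88 .4479 .1055 0.030
```

```text
[0.4506 0.1057 0.0633] [ 1.7  0.6 -1.9] 51.6
top [ 0.4547 -0.1009] 0.0508
side [0.4507 0.1036] 0.0504
```

View pics/p4.png

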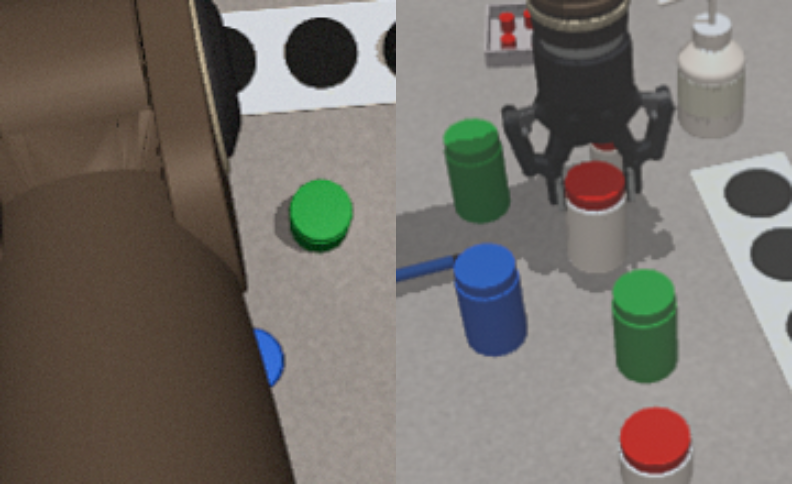

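Call:
jog_arm --slide '[[0,0,-0.03],[0,0,-0.06],[-0.01,0.02,-0.07],[-0.025,0.045,-0.07],[-0.04,0.072,-0.07],[-0.055,0.1,-0.07],[-0.07,0.127,-0.07],[-0.085,0.153,-0.07],[-0.096,0.174,-0.07],[-0.1015,0.184,-0.07]]' --angular '[[0,0,0],[0,0,0],[0,0,0],[0,0,0],[0,0,0],[0,0,0],[0,0,0],[0,0,0],[0,0,0],[0,0,0]]' --fingers '[0.042,0.042,0.042,0.042,0.042,0.042,0.042,0.042,0.042,0.042]'

```text
clock: 8.68
tcp_pos: [0.6345, 0.0021, 0.128]
ee_rot: [[0.001, 1.0, -0.001], [1.0, -0.001, -0.0], [-0.0, -0.001, -1.0]]
wrist_force: [-0.3, -0.3, -1.5]
gripper_width: 0.604
```

Call:
jog_arm --slide '[[0,0,0.02],[0,0,0.045],[0,0,0.065],[0,0,0.08],[0,0,0.08],[0,0,0.08]]' --angular '[[0,0,0],[0,0,0],[0,0,0],[0,0,0],[0,0,0],[0,0,0]]' --fingers '[0.042,0.042,0.042,0.042,0.042,0.042]'

```text
clock: 9.18
tcp_pos: [0.6314, 0.0037, 0.0486]
ee_rot: [[0.0, 1.0, -0.003], [1.0, -0.0, -0.0], [-0.0, -0.003, -1.0]]
wrist_force: [-0.0, -0.7, -0.9]
gripper_width: 0.604
```

```bash
python3 look.py p5 88 .632 .004 0.020
```

```text
[0.6314 0.0037 0.0486] [-0.  -0.7 -0.9] 51.6
top [0.4666 0.2144] 0.033
side [0.6333 0.001 ] 0.0469
```

View pics/p5.png

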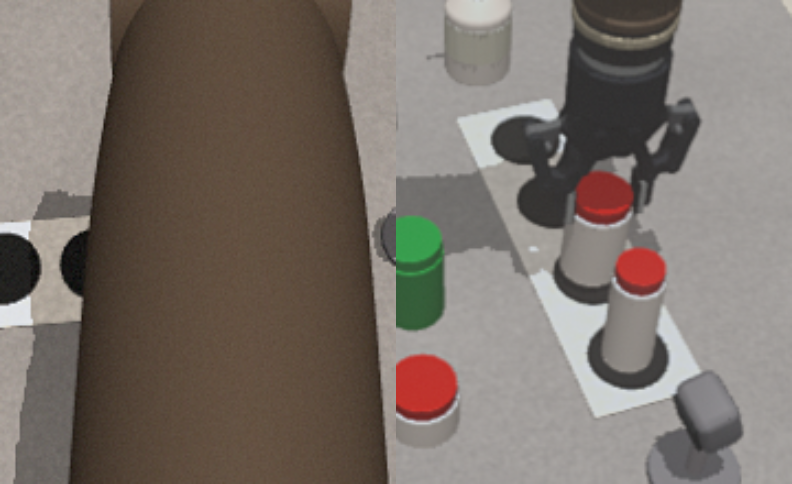

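Call:
jog_arm --slide '[[0.0005,0,0.004],[0.0005,0,0.008],[0.0005,0,0.01],[0.0005,0,0.012],[0.0005,0,0.012]]' --angular '[[0,0,0],[0,0,0],[0,0,0],[0,0,0],[0,0,0]]' --fingers '[0.042,0.042,0.042,0.042,0.042]'

```text
clock: 9.7
tcp_pos: [0.6327, 0.0042, 0.0392]
ee_rot: [[-0.0, 1.0, 0.001], [1.0, 0.0, -0.0], [-0.0, 0.001, -1.0]]
wrist_force: [-0.5, -1.1, 2.8]
gripper_width: 0.604
```

Call:
jog_arm --slide '[[0,0,0],[0,0,0],[0,0,0],[0,0,0],[0,0,0],[0,0,-0.02],[0,0,-0.05],[0,0,-0.08],[0,0,-0.092],[0,0,-0.092]]' --angular '[[0,0,0],[0,0,0],[0,0,0],[0,0,0],[0,0,0],[0,0,0],[0,0,0],[0,0,0],[0,0,0],[0,0,0]]' --fingers '[0.06,0.067,0.075,0.08,0.08,0.08,0.08,0.08,0.0854,0.0854]'

```text
clock: 10.53
tcp_pos: [0.6347, 0.0042, 0.1344]
ee_rot: [[0.0, 1.0, 0.006], [1.0, -0.0, 0.0], [0.0, 0.006, -1.0]]
wrist_force: [0.0, 0.2, 0.3]
gripper_width: 0.996
```

```bash
python3 look.py p6 88 .632 .004 0.007
```

```text
[0.6347 0.0042 0.1344] [0.  0.2 0.3] 85.1
top [0.4687 0.2178] 0.0335
side [0.6281 0.0037] 0.0507
```

View pics/p6.png

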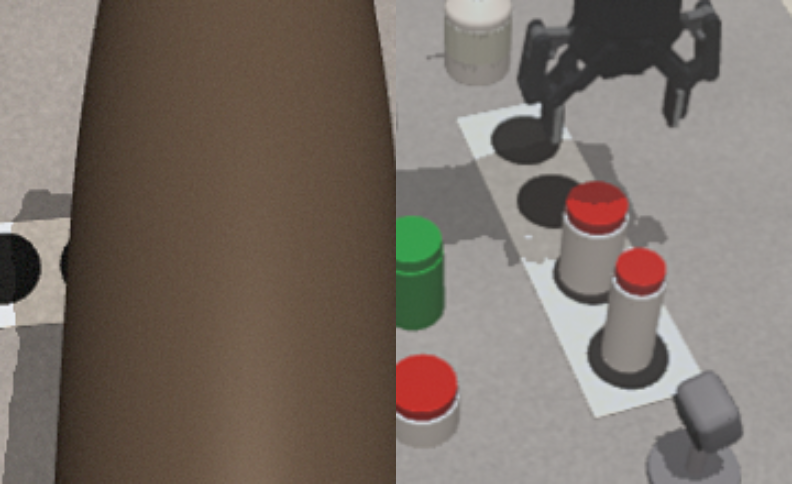

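Call:
jog_arm --slide '[[0.012,-0.008,0],[0.04,-0.028,0],[0.07,-0.048,0],[0.1,-0.069,0],[0.13,-0.09,0],[0.16,-0.111,0],[0.19,-0.131,0],[0.212,-0.147,0],[0.225,-0.1555,0],[0.225,-0.1555,0]]' --angular '[[0,0,0],[0,0,0],[0,0,0],[0,0,0],[0,0,0],[0,0,0],[0,0,0],[0,0,0],[0,0,0],[0,0,0]]' --fingers '[0.0854,0.0854,0.0854,0.0854,0.0854,0.0854,0.0854,0.0854,0.0854,0.0854]'

```text
clock: 11.47
tcp_pos: [0.4738, 0.2314, 0.1286]
ee_rot: [[-0.004, 1.0, -0.003], [1.0, 0.004, -0.0], [-0.0, -0.003, -1.0]]
wrist_force: [-0.4, -0.0, -0.1]
gripper_width: 1.0
```

```bash
python3 look.py p7 68 .4767 .2292 0; python3 - <<'E'
from h import *
for k,x,y in(("110",.639,-.086),("88",.632,.004)):
  H,D=SPEC[k]
  for n in("top","side"):
    im=get_image(n);B=blobs(red(im),30)
    q=proj(n,(x,y,H+.007));A,c=min(B,key=lambda b:np.linalg.norm(b[1].mean(0)-q))
    print(k,n,[v.round(4) for v in cap(n,c,H+.007,D)])
E
python3 pads.py | grep top
```

```text
[0.4738 0.2314 0.1286] [-0.4 -0.  -0.1] 85.4
top [0.4773 0.2315] 0.0345
side [0.476  0.2267] 0.0333
110 top [array([ 0.6383, -0.0841]), np.float64(0.0384)]
110 side [array([ 0.6358, -0.0868]), np.float64(0.0373)]
88 top [array([0.6309, 0.0072]), np.float64(0.049)]
88 side [array([0.6287, 0.0035]), np.float64(0.0494)]
top 60 [0.6153 0.1831] [0.0654 0.0638]
top 60 [0.6218 0.099 ] [0.0654 0.0649]
top 60 [ 0.6376 -0.0849] [0.0612 0.0653]
top 90 [0.6239 0.0055] [0.0476 0.0632]
top 90 [0.6153 0.183 ] [0.0655 0.064 ]
top 90 [0.6218 0.0991] [0.0655 0.0652]
top 90 [ 0.6376 -0.0849] [0.0613 0.0653]
top 90 [ 0.6625 -0.206 ] [0.0825 0.0821]
```

View pics/p7.png

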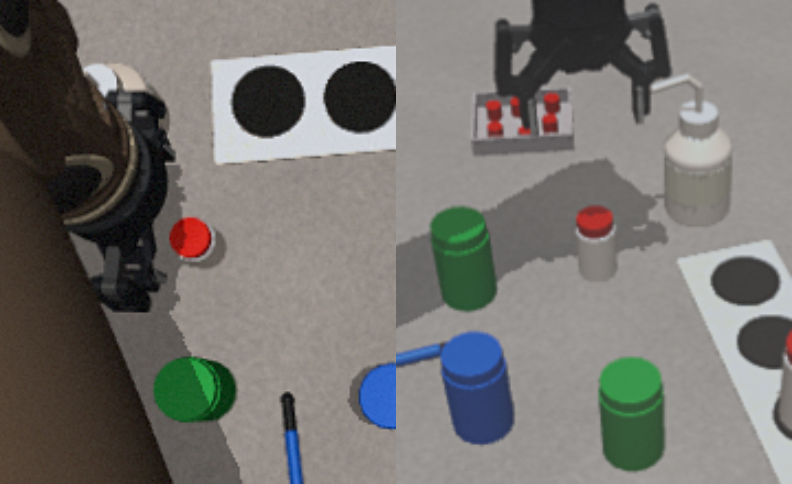

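```bash
python3 - <<'E'
from h import *
print(cast("top",[[143,210],[143,190],[152,187],[160,200]],.155)); print(cast("side",[[302,97],[325,94]],.155))
E
```

```text
[[0.5433197  0.30284883]
 [0.57885298 0.30649038]
 [0.58455925 0.29109388]
 [0.56166216 0.27475333]]
[[0.54181962 0.29997976]
 [0.59048848 0.30164636]]
```

The 68 bottle is at (597,220) in the side crop. The spout tip, about (.543,.302), stays roughly 30 mm clear of the gripper. Next I descend and grasp.

Call:
jog_arm --slide '[[0,0,0.03],[0,0,0.06],[0,0,0.09],[0,0,0.108],[0,0,0.108],[0,0,0.108]]' --angular '[[0,0,0],[0,0,0],[0,0,0],[0,0,0],[0,0,0],[0,0,0]]' --fingers '[0.0854,0.0854,0.0854,0.0854,0.0854,0.0854]'

```text
clock: 12.37
tcp_pos: [0.4767, 0.2284, 0.0217]
ee_rot: [[0.001, 1.0, -0.002], [1.0, -0.001, -0.001], [-0.001, -0.002, -1.0]]
wrist_force: [-0.3, 0.3, -0.2]
gripper_width: 1.002
```

Call:
jog_arm --slide '[[0,0,0],[0,0,0],[0,0,0],[0,0,0],[0,0,0],[0,0,0],[0,0,0],[0,0,0],[0,0,-0.015],[0,0,-0.03]]' --angular '[[0,0,0],[0,0,0],[0,0,0],[0,0,0],[0,0,0],[0,0,0],[0,0,0],[0,0,0],[0,0,0],[0,0,0]]' --fingers '[0.026,0.026,0.026,0.026,0.026,0.026,0.026,0.026,0.026,0.026]' --grip_force 30

```text
clock: 13.2
tcp_pos: [0.4763, 0.2289, 0.052]
ee_rot: [[-0.0, 1.0, -0.002], [1.0, 0.0, -0.001], [-0.001, -0.002, -1.0]]
wrist_force: [0.0, 0.4, -0.5]
gripper_width: 0.392
```

```bash
python3 look.py p8 68 .4767 .2292 0.03
```

```text
[0.4763 0.2289 0.052 ] [ 0.   0.4 -0.5] 33.5
top [0.4703 0.2119] 0.0238
side [0.4788 0.2287] 0.0309
```

View pics/p8.png

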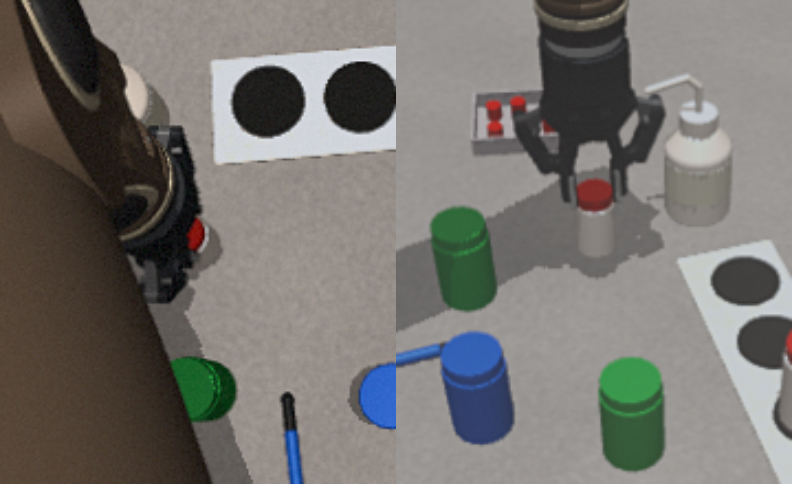

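Call:
jog_arm --slide '[[0,0,-0.03],[0,0,-0.06],[-0.015,0.012,-0.08],[-0.033,0.033,-0.08],[-0.053,0.056,-0.08],[-0.073,0.08,-0.08],[-0.093,0.103,-0.08],[-0.113,0.124,-0.08],[-0.128,0.139,-0.08],[-0.133,0.1455,-0.08]]' --angular '[[0,0,0],[0,0,0],[0,0,0],[0,0,0],[0,0,0],[0,0,0],[0,0,0],[0,0,0],[0,0,0],[0,0,0]]' --fingers '[0.026,0.026,0.026,0.026,0.026,0.026,0.026,0.026,0.026,0.026]'

```text
clock: 14.13
tcp_pos: [0.6241, 0.0939, 0.1307]
ee_rot: [[0.003, 1.0, -0.001], [1.0, -0.003, -0.001], [-0.001, -0.001, -1.0]]
wrist_force: [-0.4, 0.5, -0.8]
gripper_width: 0.392
```

Call:
jog_arm --slide '[[0,0,0.02],[0,0,0.045],[0,0,0.07],[0,0,0.09],[0,0,0.09],[0,0,0.09]]' --angular '[[0,0,0],[0,0,0],[0,0,0],[0,0,0],[0,0,0],[0,0,0]]' --fingers '[0.026,0.026,0.026,0.026,0.026,0.026]'

```text
clock: 14.63
tcp_pos: [0.6211, 0.0965, 0.0409]
ee_rot: [[-0.0, 1.0, -0.003], [1.0, 0.0, -0.0], [-0.0, -0.003, -1.0]]
wrist_force: [0.1, -0.9, -0.0]
gripper_width: 0.387
```

```bash
python3 look.py p9 68 .6208 .097 0.02
```

```text
[0.6211 0.0965 0.0409] [ 0.1 -0.9 -0. ] 33.0
top [0.6414 0.0053] 0.0464
side [0.6227 0.0916] 0.0278
```

View pics/p9.png

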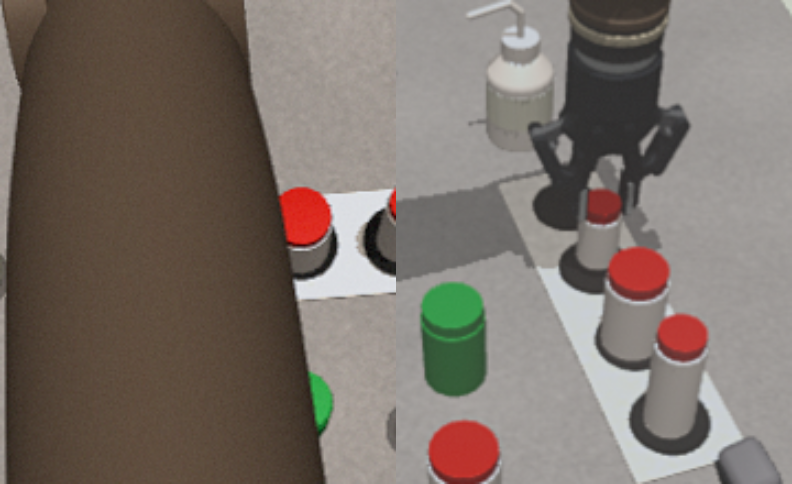

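Call:
jog_arm --slide '[[0.001,0,0.003],[0.001,0,0.005],[0.001,0,0.007],[0.001,0,0.008],[0.001,0,0.008]]' --angular '[[0,0,0],[0,0,0],[0,0,0],[0,0,0],[0,0,0]]' --fingers '[0.026,0.026,0.026,0.026,0.026]'

```text
clock: 15.15
tcp_pos: [0.6225, 0.0972, 0.0342]
ee_rot: [[0.0, 1.0, -0.0], [1.0, -0.0, -0.0], [-0.0, -0.0, -1.0]]
wrist_force: [-0.2, -0.1, -1.0]
gripper_width: 0.39
```

```bash
python3 look.py p10 68 .6208 .097 0.012
```

```text
[0.6225 0.0972 0.0342] [-0.2 -0.1 -1. ] 33.3
top [0.6443 0.0051] 0.0467
side [0.6232 0.0935] 0.0289
```

View pics/p10.png

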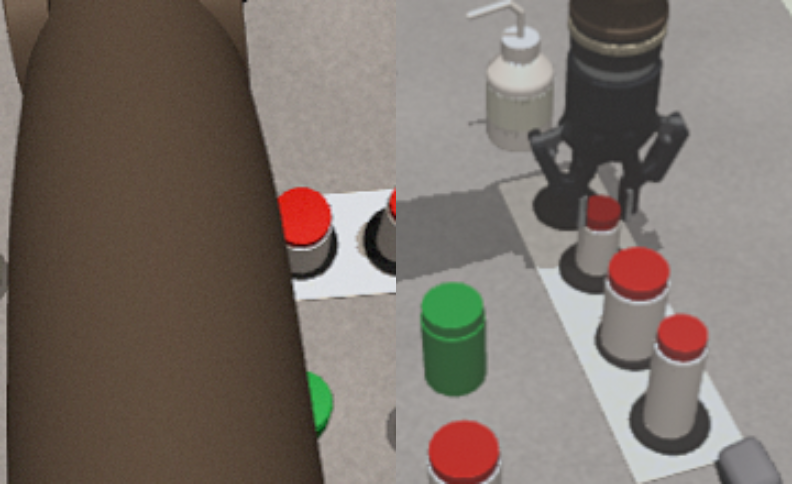

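Call:
jog_arm --slide '[[0,0,0.002],[0,0,0.004],[0,0,0.005],[0,0,0.005]]' --angular '[[0,0,0],[0,0,0],[0,0,0],[0,0,0]]' --fingers '[0.026,0.026,0.026,0.026]'

```text
clock: 15.58
tcp_pos: [0.6229, 0.0973, 0.0306]
ee_rot: [[0.0, 1.0, 0.001], [1.0, -0.0, 0.0], [0.0, 0.001, -1.0]]
wrist_force: [-2.5, -0.8, 6.6]
gripper_width: 0.392
```

Contact. Release.

Call:
jog_arm --slide '[[0,0,-0.001],[0,0,-0.001],[0,0,-0.001],[0,0,-0.001],[0,0,-0.001],[0,0,-0.02],[0,0,-0.05],[0,0,-0.08],[0,0,-0.101],[0,0,-0.101]]' --angular '[[0,0,0],[0,0,0],[0,0,0],[0,0,0],[0,0,0],[0,0,0],[0,0,0],[0,0,0],[0,0,0],[0,0,0]]' --fingers '[0.04,0.047,0.054,0.06,0.065,0.07,0.075,0.08,0.0854,0.0854]'

```text
clock: 16.42
tcp_pos: [0.6251, 0.0976, 0.1357]
ee_rot: [[0.0, 1.0, 0.008], [1.0, -0.0, 0.001], [0.001, 0.008, -1.0]]
wrist_force: [-0.3, -0.2, 1.4]
gripper_width: 1.001
```

```bash
python3 look.py p11 68 .6208 .097 0.007
```

```text
[0.6251 0.0976 0.1357] [-0.3 -0.2  1.4] 85.4
top [0.646  0.0014] 0.0401
side [0.6204 0.0969] 0.0335
```

View pics/p11.png

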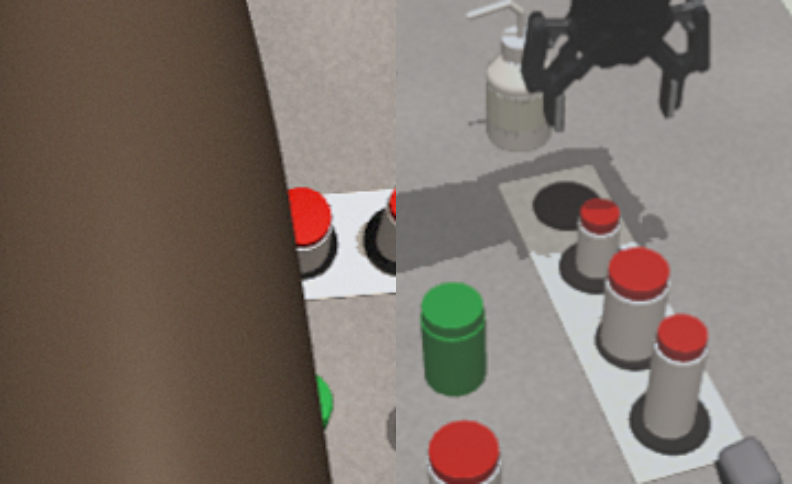

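Call:
jog_arm --slide '[[-0.01,-0.008,0],[-0.036,-0.027,0],[-0.064,-0.048,0],[-0.092,-0.07,0],[-0.12,-0.091,0],[-0.148,-0.112,0],[-0.175,-0.133,0],[-0.198,-0.15,0],[-0.209,-0.159,0],[-0.209,-0.159,0]]' --angular '[[0,0,0],[0,0,0],[0,0,0],[0,0,0],[0,0,0],[0,0,0],[0,0,0],[0,0,0],[0,0,0],[0,0,0]]' --fingers '[0.0854,0.0854,0.0854,0.0854,0.0854,0.0854,0.0854,0.0854,0.0854,0.0854]'

```text
clock: 17.35
tcp_pos: [0.4602, -0.1137, 0.1289]
ee_rot: [[0.004, 1.0, -0.003], [1.0, -0.004, -0.0], [-0.0, -0.003, -1.0]]
wrist_force: [0.1, 0.6, -1.0]
gripper_width: 1.002
```

```bash
python3 look.py p12 50 .4634 -.1115 0
```

```text
[ 0.4602 -0.1137  0.1289] [ 0.1  0.6 -1. ] 85.5
top [ 0.4609 -0.1069] 0.0538
side [ 0.4631 -0.1127] 0.0541
```

View pics/p12.png

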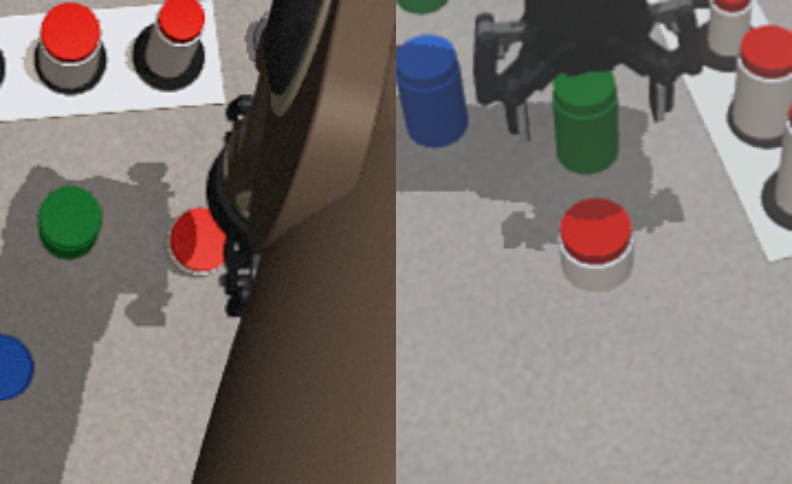

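Call:
jog_arm --slide '[[0,0,0.03],[0,0,0.06],[0,0,0.09],[0,0,0.11],[0,0,0.12],[0,0,0.126],[0,0,0.127],[0,0,0.127]]' --angular '[[0,0,0],[0,0,0],[0,0,0],[0,0,0],[0,0,0],[0,0,0],[0,0,0],[0,0,0]]' --fingers '[0.0854,0.0854,0.0854,0.0854,0.0854,0.0854,0.0854,0.0854]'

```text
clock: 18.12
tcp_pos: [0.4643, -0.1116, 0.0038]
ee_rot: [[-0.001, 1.0, 0.001], [1.0, 0.001, -0.0], [-0.0, 0.001, -1.0]]
wrist_force: [0.0, 0.7, -0.4]
gripper_width: 1.001
```

Call:
jog_arm --slide '[[0,0,0],[0,0,0],[0,0,0],[0,0,0],[0,0,0],[0,0,0],[0,0,0],[0,0,-0.01],[0,0,-0.025],[0,0,-0.03]]' --angular '[[0,0,0],[0,0,0],[0,0,0],[0,0,0],[0,0,0],[0,0,0],[0,0,0],[0,0,0],[0,0,0],[0,0,0]]' --fingers '[0.045,0.045,0.045,0.045,0.045,0.045,0.045,0.045,0.045,0.045]' --grip_force 35

```text
clock: 18.95
tcp_pos: [0.4647, -0.1121, 0.0357]
ee_rot: [[0.0, 1.0, 0.003], [1.0, -0.0, -0.001], [-0.001, 0.003, -1.0]]
wrist_force: [0.1, -0.5, -0.2]
gripper_width: 0.622
```

```bash
python3 look.py p13 50 .4634 -.1115 0.03
```

```text
[ 0.4647 -0.1121  0.0357] [ 0.1 -0.5 -0.2] 53.1
top [ 0.4493 -0.0857] 0.0402
side [ 0.4657 -0.1123] 0.0529
```

View pics/p13.png

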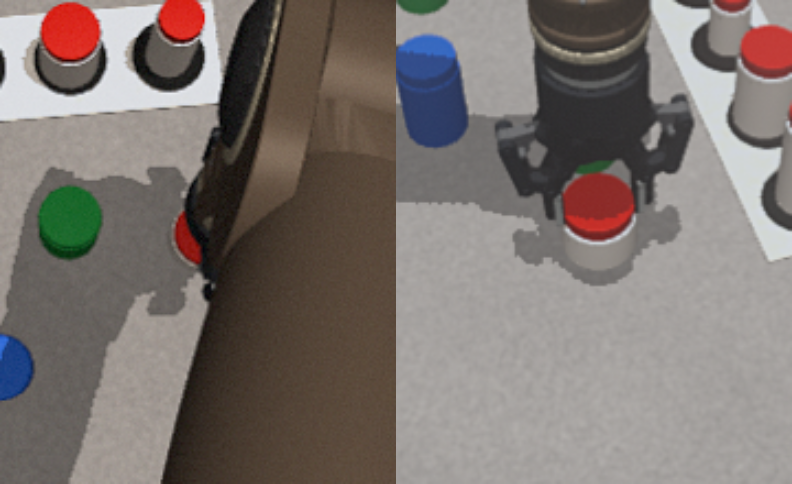

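Call:
jog_arm --slide '[[0,0,-0.03],[0,0,-0.06],[0.01,0,-0.085],[0.03,0.01,-0.09],[0.055,0.025,-0.09],[0.083,0.04,-0.09],[0.111,0.055,-0.09],[0.139,0.07,-0.09],[0.165,0.085,-0.09],[0.19,0.099,-0.09]]' --angular '[[0,0,0],[0,0,0],[0,0,0],[0,0,0],[0,0,0],[0,0,0],[0,0,0],[0,0,0],[0,0,0],[0,0,0]]' --fingers '[0.045,0.045,0.045,0.045,0.045,0.045,0.045,0.045,0.045,0.045]'

```text
clock: 19.88
tcp_pos: [0.563, 0.0798, 0.1226]
ee_rot: [[-0.0, 1.0, -0.001], [1.0, 0.0, -0.0], [-0.0, -0.001, -1.0]]
wrist_force: [-0.4, -1.5, 0.1]
gripper_width: 0.621
```

Call:
jog_arm --slide '[[0.025,0.014,0],[0.05,0.028,0],[0.075,0.04,0],[0.092,0.049,0],[0.102,0.054,0],[0.102,0.054,0.02],[0.102,0.054,0.045],[0.102,0.054,0.07],[0.102,0.054,0.085],[0.102,0.054,0.09]]' --angular '[[0,0,0],[0,0,0],[0,0,0],[0,0,0],[0,0,0],[0,0,0],[0,0,0],[0,0,0],[0,0,0],[0,0,0]]' --fingers '[0.045,0.045,0.045,0.045,0.045,0.045,0.045,0.045,0.045,0.045]'

```text
clock: 20.72
tcp_pos: [0.6143, 0.1791, 0.0296]
ee_rot: [[0.0, 1.0, -0.005], [1.0, -0.0, -0.002], [-0.002, -0.005, -1.0]]
wrist_force: [-1.2, -0.6, -1.8]
gripper_width: 0.62
```

```bash
python3 look.py p14 50 .6145 .181 0.03
```

```text
[0.6143 0.1791 0.0296] [-1.2 -0.6 -1.8] 53.0
top [0.611  0.0964] 0.0369
side [0.6137 0.1691] 0.0499
```

View pics/p14.png

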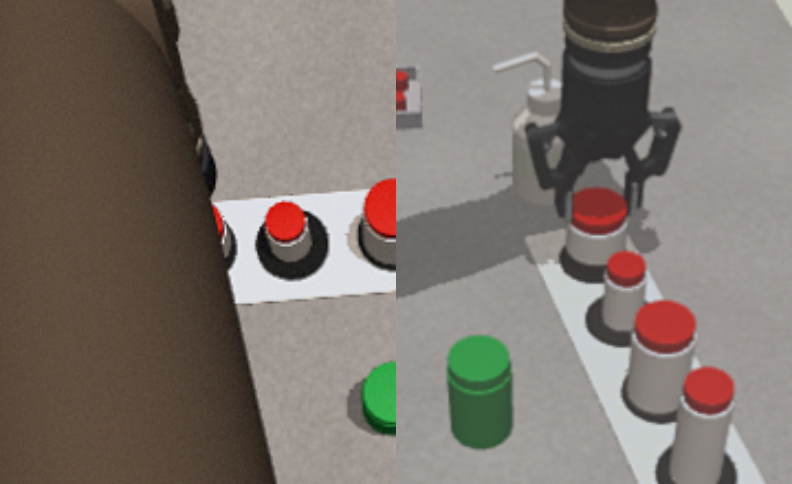

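```bash
python3 - <<'E'
from h import *
im=get_image("side")
q=[proj("side",(.615+.0275*np.cos(t),.1805+.0275*np.sin(t),.08)) for t in np.linspace(0,6.28,13)]
v=im[120:230,300:420].copy();v=cv2.resize(v,None,fx=6,fy=5.4,interpolation=cv2.INTER_CUBIC)
for a in q: cv2.circle(v,(int((a[0]-300)*6),int((a[1]-120)*5.4)),3,(255,255,0),-1)
cv2.imwrite("pics/z.png",v[:,:,::-1])
E
```

```text
(no output)
```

View pics/z.png

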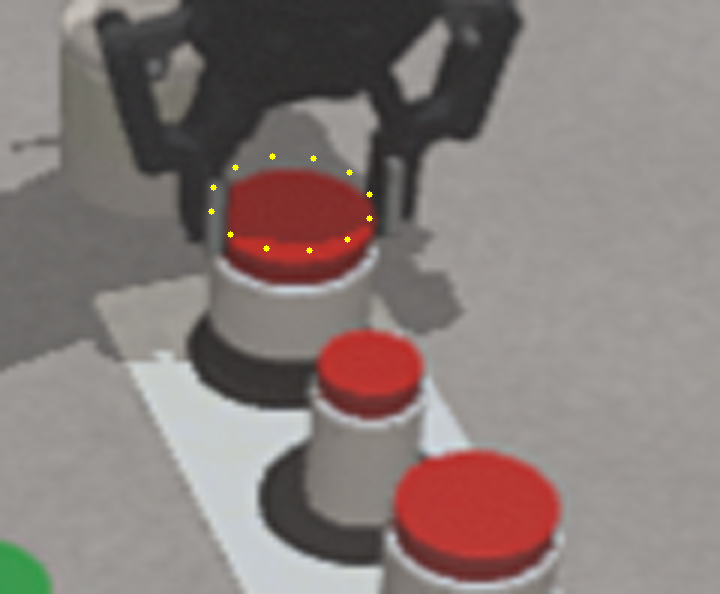

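Call:
jog_arm --slide '[[0,0,0.004],[0,0,0.008],[0,0,0.012],[0,0,0.014],[0,0,0.014]]' --angular '[[0,0,0],[0,0,0],[0,0,0],[0,0,0],[0,0,0]]' --fingers '[0.045,0.045,0.045,0.045,0.045]'

```text
clock: 21.28
tcp_pos: [0.6163, 0.1801, 0.0189]
ee_rot: [[0.0, 1.0, -0.001], [1.0, -0.0, -0.0], [-0.0, -0.001, -1.0]]
wrist_force: [-1.1, -0.5, -1.0]
gripper_width: 0.621
```

```bash
python3 look.py p15 50 .6145 .181 0.013
```

```text
[0.6163 0.1801 0.0189] [-1.1 -0.5 -1. ] 53.1
top [0.6167 0.0981] 0.0376
side [0.6176 0.1783] 0.0489
```

View pics/p15.png

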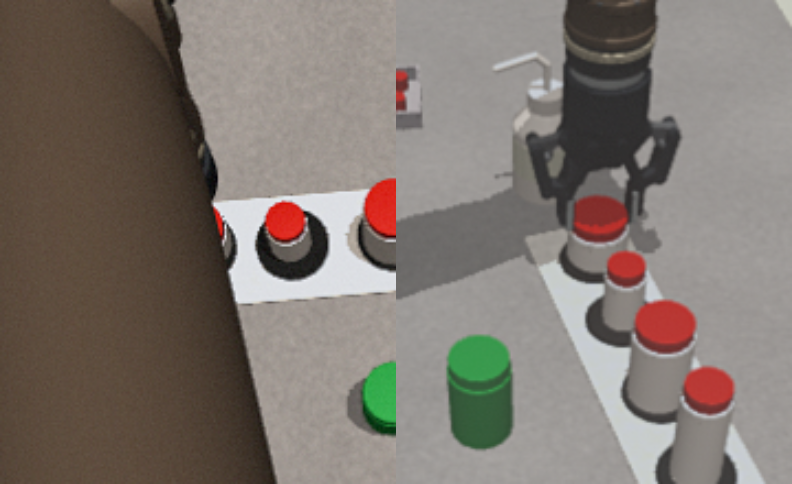

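Call:
jog_arm --slide '[[0,0,0.003],[0,0,0.005],[0,0,0.006],[0,0,0.006]]' --angular '[[0,0,0],[0,0,0],[0,0,0],[0,0,0]]' --fingers '[0.045,0.045,0.045,0.045]'

```text
clock: 21.72
tcp_pos: [0.6164, 0.1801, 0.0129]
ee_rot: [[0.0, 1.0, -0.001], [1.0, -0.0, -0.0], [-0.0, -0.001, -1.0]]
wrist_force: [-0.0, -1.0, -0.6]
gripper_width: 0.621
```

Call:
jog_arm --slide '[[0,0,0.001],[0,0,0.002],[0,0,0.003],[0,0,0.003]]' --angular '[[0,0,0],[0,0,0],[0,0,0],[0,0,0]]' --fingers '[0.045,0.045,0.045,0.045]'

```text
clock: 22.05
tcp_pos: [0.6167, 0.1803, 0.0118]
ee_rot: [[-0.0, 1.0, 0.001], [1.0, 0.0, 0.0], [0.0, 0.001, -1.0]]
wrist_force: [-3.5, -0.1, 7.2]
gripper_width: 0.622
```

Call:
jog_arm --slide '[[0,0,-0.001],[0,0,-0.001],[0,0,-0.001],[0,0,-0.001],[0,0,-0.001],[0,0,-0.015],[0,0,-0.04],[0,0,-0.07],[0,0,-0.1],[0,0,-0.12]]' --angular '[[0,0,0],[0,0,0],[0,0,0],[0,0,0],[0,0,0],[0,0,0],[0,0,0],[0,0,0],[0,0,0],[0,0,0]]' --fingers '[0.058,0.065,0.072,0.08,0.0854,0.0854,0.0854,0.0854,0.0854,0.0854]'

```text
clock: 22.88
tcp_pos: [0.6173, 0.1804, 0.1332]
ee_rot: [[-0.0, 1.0, 0.002], [1.0, 0.0, 0.001], [0.001, 0.002, -1.0]]
wrist_force: [0.7, 0.2, 0.4]
gripper_width: 1.001
```

Call:
jog_arm --slide '[[-0.01,-0.02,0],[-0.02,-0.05,0],[-0.04,-0.08,0],[-0.06,-0.11,0],[-0.09,-0.14,0],[-0.12,-0.17,0],[-0.15,-0.2,0],[-0.18,-0.22,0],[-0.21,-0.23,0],[-0.24,-0.23,0]]' --angular '[[0,0,0],[0,0,0],[0,0,0],[0,0,0],[0,0,0],[0,0,0],[0,0,0],[0,0,0],[0,0,0],[0,0,0]]' --fingers '[0.0854,0.0854,0.0854,0.0854,0.0854,0.0854,0.0854,0.0854,0.0854,0.0854]'

```text
clock: 23.72
tcp_pos: [0.3842, -0.0607, 0.1307]
ee_rot: [[-0.001, 1.0, 0.001], [1.0, 0.001, -0.0], [-0.0, 0.001, -1.0]]
wrist_force: [0.3, -0.1, -0.7]
gripper_width: 1.0
```

```bash
cat > fin.py <<'E'
from h import *
PT={'50':(.6149,.183),'68':(.6218,.099),'88':(.633,.0055),'110':(.640,-.0849)}
PS={'50':(.6137,.1795),'68':(.6198,.095),'88':(.6311,.0027),'110':(.6376,-.0873)}
for n,P in(("top",PT),("side",PS)):
    im=get_image(n);B=blobs(red(im),30);cv2.imwrite(f"pics/fin_{n}.png",im[:,:,::-1])
    for k in P:
        H,D=SPEC[k];q=proj(n,(*P[k],H+.007));A,c=min(B,key=lambda b:np.linalg.norm(b[1].mean(0)-q))
        p,w=cap(n,c,H+.007,D);print(n,k,"off mm",((p-P[k])*1000).round(1),"w",(w*1000).round(1))
E
python3 fin.py
```

```text
top 50 off mm [ 1.8 -1.5] w 55.2
top 68 off mm [0.5 0.7] w 37.1
top 88 off mm [-2.1  1.7] w 49.0
top 110 off mm [-1.7  0.8] w 38.4
side 50 off mm [ 2.3 -2.9] w 51.8
side 68 off mm [ 0.2 -0.1] w 33.1
side 88 off mm [-2.4  0.8] w 49.4
side 110 off mm [-1.8  0.5] w 37.3
```

View pics/fin_top.png

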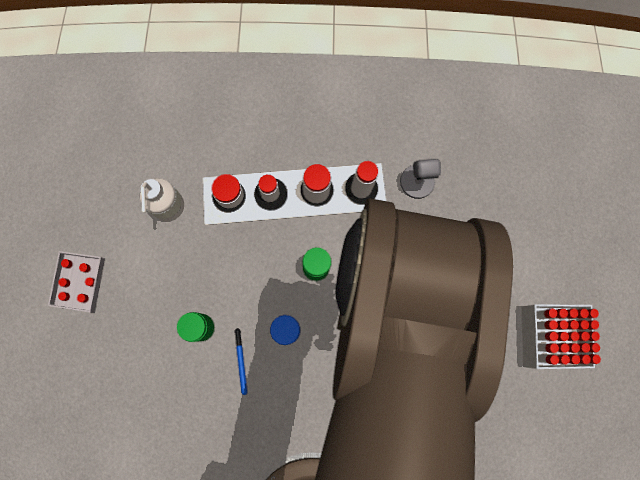

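View pics/fin_side.png

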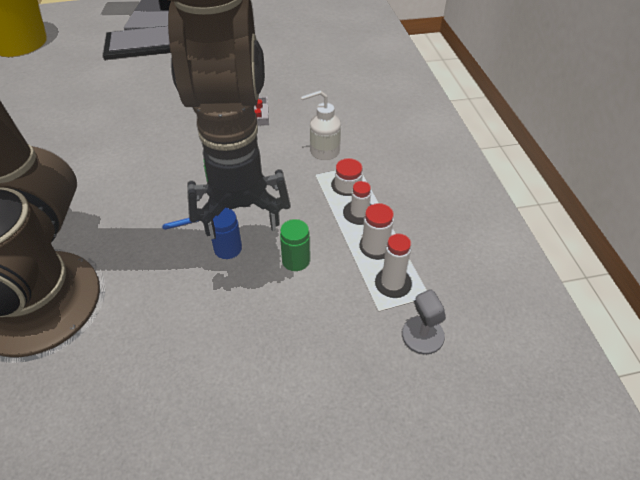

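Both views show the four bottles upright in order on the pads: 50, 68, 88, 110 from the wash bottle to the reader, at top-view pixels (227,190), (268,185), (317,178) and (367,172). The offsets from the pad centres are about 3.7 mm or less. The wash bottle and the look-alikes are where they were.

```bash
python3 -c "
from station import *
print(observe()['joint_vel'].round(2),observe()['tcp_pos']);print(hand_in())"
```

```text
[3.81 0.79 0.4  0.16 1.97 3.85] [ 0.38610911 -0.06281991  0.130667  ]
the job is handed in; nothing more can be done
None
```

All four bottles are standing upright on the pads in height order, and the job is handed in. The 110 mm bottle is on pad d next to the reader, then 88 on c and 68 on b, with 50 on a by the wash bottle.

- **Centring:** in the last pictures from both cameras, each bottle was within about 4 mm of its pad centre. The worst was the 50 mm bottle, 2.3 mm off in the top view and 3.7 mm in the side view. The 88 and 110 were 2–3 mm off and the 68 about 1 mm.
- **Disagreement:** the two cameras differ by about 2–4 mm in absolute y. That is about the size of their calibration error, so I compared bottles with pads within each view only.
- **Grasps:** the 68 and 50 mm bottles were held by their caps. They appeared to slip a few millimetres while carried, so I lowered them gently until contact. The 110 and probably the 88 leaned slightly in the grip, but stood straight once released.
- **Bystanders:** in the last pictures the wash bottle, the reader and the blue and green look-alikes looked the same as at the start. I checked this by eye only.
- **Limits:** the job took about 24 s, and the highest wrist force I saw was about 11 N. At hand-in the gripper was open and clear of everything. The arm was still settling slowly, with joints at 4 degrees/s or less.

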